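# Close up the jar rack's locking follower

## Robot

A 7-joint arm with a two-finger parallel gripper is mounted at the origin on the work surface. World frame = base frame: x ahead of the robot, y to its left, z up, the work surface at z = 0. Lengths are in m, angles in rad, forces in N, time in s.
With the tool pointing down it reaches from about 0.425 to 0.925 m from the base axis. Payload 6.8 kg.
Tool frame: the origin (TCP) lies midway between the tips of the shut fingers; the grasp point (between the pads) lies 19 mm behind it; z points along the fingers, y is the line along which they close (so a half turn about z gives the same grasp; the last joint's range is limited). The gripper opens to 85 mm and grips with 20 to 120 N. Pads are 22 mm wide; open, the fingers measure 114 mm over their backs; the gripper's body (76 mm by 85 mm) begins 54 mm behind the grasp point. The pads swing forward as they close: fully open they stand 13 mm farther back than shut.
Start: joints at [1.142, 0.477, 0.022, 1.555, -0.011, 1.109, -0.083], TCP at [0.213, -0.641, 0.231] pointing down, gripper open.
Joint ranges: [-2.96, 2.96], [-0.34, 2.1], [-1.41, 1.46], [0.24, 2.44], [-1.37, 4.51], [0.17, 1.92], [-2.96, 2.96]. Speed limits (rad/s): [2.39, 2.39, 3.14, 3.14, 3.14, 3.14, 3.14].

## Interface

Orientations are given as a unit quaternion [w, x, y, z].
In Python, from cell import state, snapshot, sign_off, silhouettes, landmark_of gives the robot as it stands.
- The arm moves only by the tool move_arm, never from a script. Its argument "plan" is text: rows parted by semicolons, each of 7 numbers parted by spaces: the shift along the world's x, y, z in cm, then the turn, a rotation vector about the world's x, y, z in rad, then the opening, from 0 (shut) to 1 (fully open). A call has 1 to 10 rows; each row is the pose to reach, as a shift and turn from the pose commanded when the call began; what a row does not reach only later rows make up. A row lasts 1/12 s, in which the tool goes at most 41.7 mm and 7.16 degrees, less where a joint would pass 70% of its speed; a pose out of reach is approached as far as the arm can. A call with a gripper value outside its range is refused whole. The fingers move at their own pace and stop on an object; the grip force is fixed at half the most. Time passes only in rows, so rows that repeat a pose let the fingers close. It gives the time, the measured TCP pose, the force, the opening and the grip force at its end, in the units of the state.
- state(): the state, without advancing time (a new reading comes with each control period).
- snapshot(name): name is "side" or "top" or "wrist"; returns a dict with "image" (400x640x3 uint8, red, green, blue), "fx", "fy", "cx", "cy" (pixels), "position" and "rotation" of the camera in the world. Camera axes: x right, y up, looking along -z (the intrinsics and any distortion apply to the point x, -y, -z); pixel columns grow to the right and rows downward; lengths in m; the calibration is good to about 2 mm. A picture is of the moment at which its call begins. There is no depth.
- sign_off(): hands the job in; it is judged then, once.
Trained networks look in a picture, given as the dict that the camera call returned (one of the last four; its "shot" number tells which), for a name from the list of things; names that differ only in an ending like _2 or _b are one class to them, and where a whole thing is asked for, a point or a joint stands for the part that bears it (a point fixed in the world has none). Each returns a list of dicts, best first, with "confidence" (0 to 1); they miss things now and then, are a little off and sometimes report something else, mostly with a low value. They report only what shows in the picture. A call takes as long as a camera call. They do not tell look-alikes from the thing itself.
- silhouettes(picture, target): "pixels" (400x640 bool, what is visible of it) and "bbox" ([left, top, width, height] in pixels, round what is visible of it).
- landmark_of(picture, target): "xy" ([column, row] in pixels: a listed point, or the origin of a listed thing).
The state is a dict: "time": time; "joint_pos": joint angles; "dq": joint speeds; "joint_efforts": joint torques, N m; "eef_pos": TCP position; "tcp_rot": TCP orientation; "wrist_force": force on the tool from outside, world axes, zero at the start; "wrist_torque": the same for the moment, N m; "finger_gap": opening from 0.0 (shut) to 1.0 (fully open); "grip_force": force on a finger pad.
Only numpy, scipy, OpenCV 4.12 (cv2) and the standard library are available. Lean on these libraries where they do the work, as an engineer would, in place of code of your own. Each camera call takes 0.05 s, during which the arm holds its last target. There are 200 camera calls.

## Task

Two packing racks each hold a row of cream jars and a black follower block that is locked by a red spring tab. On the rack with the orange-labelled jars, squeeze the red tab against the follower's handle to unlock it and, keeping it squeezed, slide the follower along until it just meets the nearest jar or stands within 10 mm of it, then let go so that it locks there. Keep the nearest jar upright and leave the follower of the teal rack alone.

Things in the scene. Friction and masses are not known exactly. Their poses are not given: they have to be found in the camera images.
- orange_grip (a point): Point on the orange-jar rack's black steel follower, 80 mm above the table. x: along the rack to the jars (its only slide direction, hard stops, travel 130 mm), z up. Handle block: 34 mm long (x, centred here), y -22 to +4 mm, top 102 mm above the table. Front face that meets the jar: 28 mm ahead (+x), 44 wide, up to 56 mm high. Slides with about 2 N once unlocked; 0.75 kg, on its rails.
- orange_tab (a joint): Red spring tab (m): 0 released and locked, 0.010 fully squeezed to the handle, free beyond 0.005; 8 to 10 N. Upright plate on the handle's +y side, 30 mm long (x, centred on the grip point), 7 thick, 58 to 102 mm above the table. Outer face at y +22 mm released, +12 squeezed: handle and tab span 44, then 34 mm (mid y -5). Let go, it locks in the nearest notch (every 8 mm: shifts up to 4).
- orange_jar0: The orange-rack jar nearest the follower: loose, white, round, 42 mm diameter, 38 mm high, 50 to 100 g, orange disc on its lid and orange band. Origin: centre of its underside, 8 mm above the table. About 50 to 125 mm of free space to the follower's front at the start. Two more such jars stand behind it at the rack's end wall, with up to 30 mm of slack.
- teal_grip (a point): The same point on the follower of the other rack, with teal (blue-green) jars: to be left alone. The racks are otherwise alike, may change sides, and are fixed to the table: 330 x 60 mm, base 8 mm thick, side rails up to 24 mm above the table.
Mind the look-alikes: they are no part of the job. What is shaped like the orange_jar0 but blue or yellow is not meant.

How it is judged:
On the way, in this order (a step that is already met when the one before it is completed fails the run):
1. the orange rack's lock tab is squeezed (more than 4 mm) while the follower is still within 15 mm of its start (value of joint orange_tab above 0.004 m and distance of orange_grip from where it was at the start of the episode below 0.015 m), for 0.15 s.
2. the follower is on its way, more than 25 mm from its start, with the tab still squeezed (more than 4 mm) (value of joint orange_tab above 0.004 m and distance of orange_grip from where it was at the start of the episode above 0.025 m), for 0.1 s.
At the end, for the whole second after the job is handed in: Orange rack: follower less than 15 mm from its nearest jar (grip point to jar axis under 64 mm), tab released (under 1.5 mm); that jar upright (10 degrees), at rest, underside below 16 mm, shifted under 60 mm. Teal rack's follower within 15 mm of its start (horizontal distance between orange_grip and orange_jar0 below 0.064 m and value of joint orange_tab below 0.0015 m and angle between orange_jar0's own z axis and vertical below 0.17 rad and height (world z) of orange_jar0 below 0.016 m and distance of orange_jar0 from where it was at the start of the episode below 0.06 m and linear speed of orange_jar0 below 0.02 m/s and distance of teal_grip from where it was at the start of the episode below 0.015 m); the robot touches nothing.
It fails at once if the teal rack's follower is moved by more than 15 mm (distance of teal_grip from where it was at the start of the episode above 0.015 m).
It fails at once if the nearest orange jar is tipped over (more than 35 degrees) (angle between orange_jar0's own z axis and vertical above 0.61 rad).
It also fails if it takes over 29 s, if anything falls off the work surface, if the arm or the gripper's body presses on something with over 40 N, if the wrist force passes 120 N, or if a joint passes its speed limit or range.

## Working session

There is one attempt and no reset: what is moved stays moved. The work goes in short steps, Python scripts to look and compute and a tool call to move; the robot and the scene stay as the last step left them, time stands still between calls to the robot, and variables do not carry over. Pictures are saved under pics/ and viewed, at most 10 in all, crops included, and the job is handed in when it is done.

Besides the shell and the picture viewer there is one more tool, called after ">>>" as a command line: name --argument value ..., lists and objects as JSON in quotes. move_arm: Moves the arm, as the interface text tells. Its arguments: {"type":"object","properties":{"plan":{"type":"string"}},"required":["plan"]}

```bash
mkdir -p pics; cat > h.py <<'E'
import numpy as np,cv2
from cell import state,snapshot,silhouettes,landmark_of
def ray(p,uv):
    d=np.array([(uv[0]-p["cx"])/p["fx"],-(uv[1]-p["cy"])/p["fy"],-1.0])
    return np.array(p["position"]),np.array(p["rotation"])@d
def atz(p,uv,z):
    o,d=ray(p,uv); return o+d*(z-o[2])/d[2]
def save(p,n): cv2.imwrite(f"pics/{n}.png",p["image"][:,:,::-1])
E
python3 - <<'E'
from h import *
print(state()["eef_pos"],state()["tcp_rot"],state()["time"])
for n in ("top","side"):
    p=snapshot(n); save(p,n+"0")
    print(n,[k for k in p],p["position"],p["fx"])
    for t,z in (("orange_grip",.08),("teal_grip",.08),("orange_jar0",.008)):
        print(t,[(np.round(r["xy"]),round(r["confidence"],2),np.round(atz(p,r["xy"],z),3)) for r in landmark_of(p,t)][:4])
E
```

```text
[ 0.21260964 -0.64001913  0.23033394] [-8.81395974e-04  9.87167279e-01  1.59687009e-01 -2.15826674e-04] 0.0
top ['image', 'fx', 'fy', 'cx', 'cy', 'position', 'rotation', 'shot'] [ 0.46886232 -0.00269541  0.975274  ] 473.98955248149Traceback (most recent call last):
  File "<stdin>", line 7, in <module>
  File "h.py", line 7, in atz
    o,d=ray(p,uv); return o+d*(z-o[2])/d[2]
        ~~~^^^^^^
  File "h.py", line 5, in ray
    return np.array(p["position"]),np.array(p["rotation"])@d
                                   ~~~~~~~~~~~~~~~~~~~~~~~^~
ValueError: matmul: Input operand 1 has a mismatch in its core dimension 0, with gufunc signature (n?,k),(k,m?)->(n?,m?) (size 3 is different from 4)
```

```bash
sed -i 's/np.array(p\["rotation"\])@d/R.from_quat(np.roll(p["rotation"],-1)).apply(d)/; 1a from scipy.spatial.transform import Rotation as R' h.py
python3 - <<'E'
from h import *
for n in ("top","side"):
    p=snapshot(n); save(p,n+"1")
    print(n,p["position"])
    for t,z in (("orange_grip",.08),("teal_grip",.08),("orange_jar0",.008)):
        print(t,[(np.round(r["xy"]),round(r["confidence"],2),np.round(atz(p,r["xy"],z),3)) for r in landmark_of(p,t)][:4])
E
```

```text
top [ 0.46886232 -0.00269541  0.975274  ]
orange_grip [(array([412., 243.]), 0.91, array([ 0.49, -0.16,  0.08]))]
teal_grip [(array([249., 250.]), 0.86, array([0.474, 0.144, 0.08 ])), (array([410., 244.]), 0.71, array([ 0.489, -0.157,  0.08 ]))]
orange_jar0 [(array([361., 213.]), 0.87, array([ 0.552, -0.071,  0.008])), (array([362., 166.]), 0.85, array([ 0.65 , -0.072,  0.008])), (array([408., 182.]), 0.74, array([ 0.617, -0.167,  0.008]))]
side [ 0.40857518 -0.63852273  0.61594924]
orange_grip [(array([288., 254.]), 0.6, array([ 0.494, -0.16 ,  0.08 ]))]
teal_grip [(array([257., 160.]), 0.88, array([0.481, 0.137, 0.08 ]))]
orange_jar0 [(array([352., 238.]), 0.9, array([ 0.643, -0.081,  0.008])), (array([352., 272.]), 0.73, array([ 0.615, -0.167,  0.008])), (array([309., 241.]), 0.7, array([ 0.555, -0.07 ,  0.008]))]
```

View pics/top1.png

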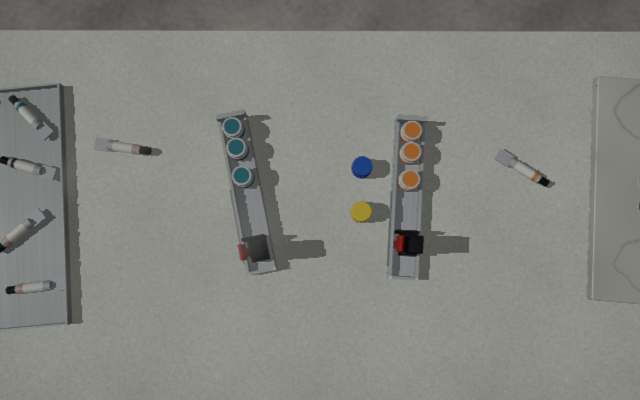

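View pics/side1.png

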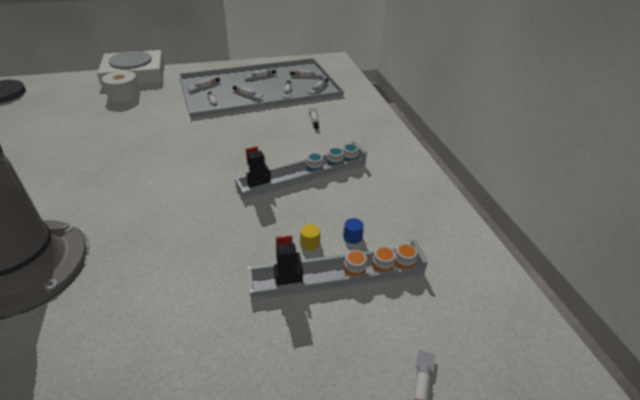

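The orange rack is the right one in the top view, with its follower at (410,243), the red tab on its left (+y) and the nearest jar at (409,181). The side view agrees.

>>> move_arm --plan "2.1 3.6 0 0 0 -0.12 1; 4.2 7.2 0 0 0 -0.24 1; 6.3 10.8 0 0 0 -0.37 1; 8.4 14.3 0 0 0 -0.37 1; 10.5 17.8 0 0 0 -0.37 1; 12.5 21.3 0 0 0 -0.37 1; 14.5 24.8 0 0 0 -0.37 1; 16.5 28.3 0 0 0 -0.37 1; 18.5 31.8 0 0 0 -0.37 1; 20.5 35.3 0 0 0 -0.37 1"

```text
time: 1.33
eef_pos: [0.4185, -0.2858, 0.2317]
tcp_rot: [0.0, 1.0, -0.025, 0.0]
wrist_force: [1.0, -0.2, -0.4]
finger_gap: 0.999
grip_force: 0.0
```

>>> move_arm --plan "2 3.5 0 0 0 0 1; 4 7 0 0 0 0 1; 6 10 0 0 0 0 1; 7.2 12.1 0 0 0 0 1; 7.2 12.1 0 0 0 0 1; 7.2 12.1 0 0 0 0 1"

```text
time: 1.83
eef_pos: [0.4906, -0.1651, 0.2314]
tcp_rot: [-0.0, 1.0, -0.023, 0.0]
wrist_force: [-1.0, -0.6, -0.1]
finger_gap: 0.999
grip_force: 0.0
```

```bash
python3 - <<'E'
from h import *
s=state();print(s["eef_pos"],s["tcp_rot"],s["time"],s["wrist_force"])
p=snapshot("wrist"); save(p,"w1")
print(p["position"])
for t,z in (("orange_grip",.08),("teal_grip",.08),("orange_jar0",.008)):
    print(t,[(np.round(r["xy"]),round(r["confidence"],2),np.round(atz(p,r["xy"],z),4)) for r in landmark_of(p,t)][:4])
for r in silhouettes(p,"orange_tab")[:1]:
    print(r["bbox"],r["confidence"])
im=p["image"].astype(int)
red=((im[:,:,0]>110)&(im[:,:,1]<60)&(im[:,:,2]<60)).astype(np.uint8)
n,l,st,c=cv2.connectedComponentsWithStats(red)
print([(st[i].tolist()) for i in range(1,n) if st[i,4]>100])
E
```

```text
[ 0.49056248 -0.16508178  0.23142318] [-7.55778703e-05  9.99739675e-01 -2.28154483e-02  1.80233580e-04] 1.8333 [-1.01042768 -0.63491506 -0.05435479]
[ 0.56177924 -0.16861797  0.37374561]
orange_grip [(array([311., 185.]), 0.83, array([ 0.4929, -0.1558,  0.08  ]))]
teal_grip [(array([ 33., 212.]), 0.89, array([0.4764, 0.1389, 0.08  ])), (array([309., 189.]), 0.4, array([ 0.4886, -0.1535,  0.08  ]))]
orange_jar0 [(array([311.,  65.]), 0.88, array([ 0.617 , -0.1612,  0.008 ])), (array([236., 127.]), 0.74, array([ 0.5526, -0.0669,  0.008 ])), (array([230.,  41.]), 0.74, array([ 0.6456, -0.0715,  0.008 ]))]
[286.0, 170.8, 17.1, 39.2] 0.9
[[287, 179, 6, 29, 145]]
```

View pics/w1.png

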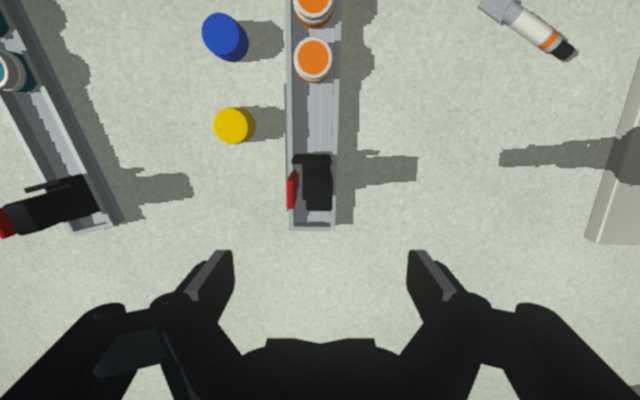

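The wrist view shows the rack parallel to the tool, red tab at columns 287–298, handle up to about column 332, and jar0's lid at (313,60). I'll check widths against the known sizes.

```bash
python3 - <<'E'
from h import *
p=snapshot("wrist")
for n,uv,z in (("tab outer",(287,190),.102),("handle right",(332,190),.102),("rail L",(290,230),.024),("rail R",(335,230),.024),("rail L up",(287,20),.024),("railR up",(342,20),.024),("jar lid",(313,60),.046)):
    print(n,atz(p,uv,z).round(4))
crop=p["image"][130:250,250:370]
cv2.imwrite("pics/w2.png",cv2.resize(crop,None,fx=5,fy=5,interpolation=cv2.INTER_CUBIC)[:,:,::-1])
t=snapshot("top")
for r in landmark_of(t,"orange_grip")[:1]+landmark_of(t,"orange_jar0")[:3]: print(r["xy"],atz(t,r["xy"],.08),atz(t,r["xy"],.008))
E
```

```text
tab outer [ 0.4929 -0.137   0.102 ]
handle right [ 0.4907 -0.18    0.102 ]
rail L [ 0.4206 -0.1264  0.024 ]
rail R [ 0.4176 -0.184   0.024 ]
rail L up [ 0.6576 -0.1424  0.024 ]
railR up [ 0.6547 -0.2002  0.024 ]
jar lid [ 0.6142 -0.1678  0.046 ]
[412.1, 241.0] [ 0.4938165  -0.16157127  0.08      ] [ 0.49582337 -0.17434844  0.008     ]
[362.0, 167.3] [ 0.63385639 -0.0676535   0.08      ] [ 0.6471256  -0.07287758  0.008     ]
[406.0, 182.3] [ 0.60531427 -0.15140476  0.08      ] [ 0.61628806 -0.16336431  0.008     ]
[360.9, 211.2] [ 0.54950296 -0.06542027  0.08      ] [ 0.55598826 -0.07046475  0.008     ]
```

View pics/w2.png

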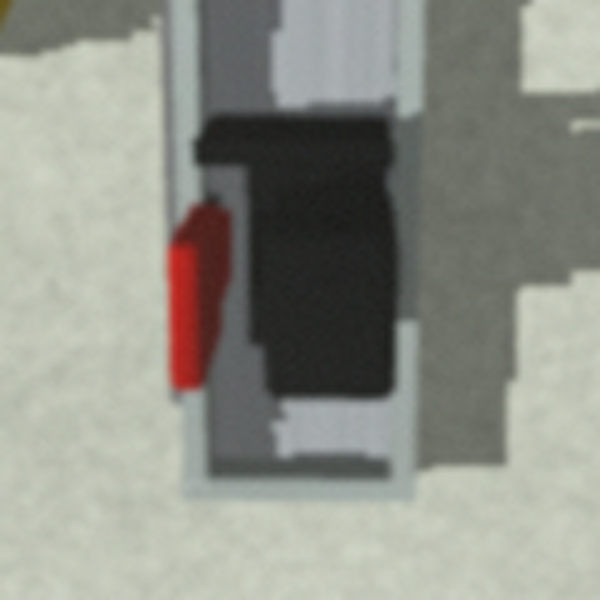

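>>> move_arm --plan "0 0.1 -4 0 0 -0.02 1; 0 0.1 -8 0 0 -0.02 1; 0 0.1 -11 0 0 -0.02 1; 0 0.1 -14 0 0 -0.02 1; 0 0.1 -16 0 0 -0.02 1; 0 0.1 -16.5 0 0 -0.02 1; 0 0.1 -16.5 0 0 -0.02 1; 0 0.1 -16.5 0 0 -0.02 1"

```text
time: 2.95
eef_pos: [0.4905, -0.1658, 0.0671]
tcp_rot: [0.0, 0.999, -0.035, 0.0]
wrist_force: [0.6, 0.1, 0.8]
finger_gap: 0.998
grip_force: 0.0
```

```bash
python3 - <<'E'
from h import *
p=snapshot("wrist"); save(p,"w3")
E
```

```text
(no output)
```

View pics/w3.png

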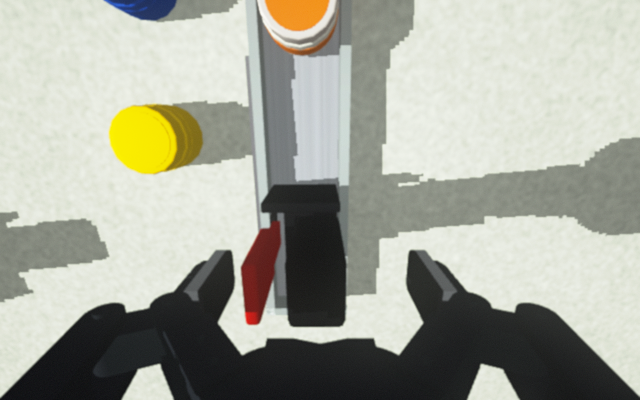

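```bash
python3 - <<'E'
from h import *
p=snapshot("wrist");s=state();print(s["eef_pos"],p["position"],p["cx"])
for uv,z in (((246,323),.102),((261,323),.102),((289,325),.102),((346,325),.102),((232,252),.08),((408,252),.08),((257,150),.024),((343,150),.024)): print(uv,atz(p,uv,z).round(4))
for r in landmark_of(p,"orange_grip")[:1]: print(r["xy"],atz(p,r["xy"],.08))
crop=p["image"][180:340,200:420]
cv2.imwrite("pics/w4.png",cv2.resize(crop,None,fx=3.5,fy=3.5,interpolation=cv2.INTER_CUBIC)[:,:,::-1])
E
```

```text
[ 0.49115996 -0.16598135  0.06792307] [ 0.56182813 -0.17108756  0.21013071] 320.0117357743802
(246, 323) [ 0.477  -0.1328  0.102 ]
(261, 323) [ 0.4765 -0.1393  0.102 ]
(289, 325) [ 0.4746 -0.1514  0.102 ]
(346, 325) [ 0.4728 -0.1764  0.102 ]
(232, 252) [ 0.501  -0.1239  0.08  ]
(408, 252) [ 0.495  -0.2096  0.08  ]
(257, 150) [ 0.5437 -0.1301  0.024 ]
(343, 150) [ 0.5399 -0.1842  0.024 ]
[297.0, 269.6] [ 0.48917765 -0.15466152  0.08      ]
```

View pics/w4.png

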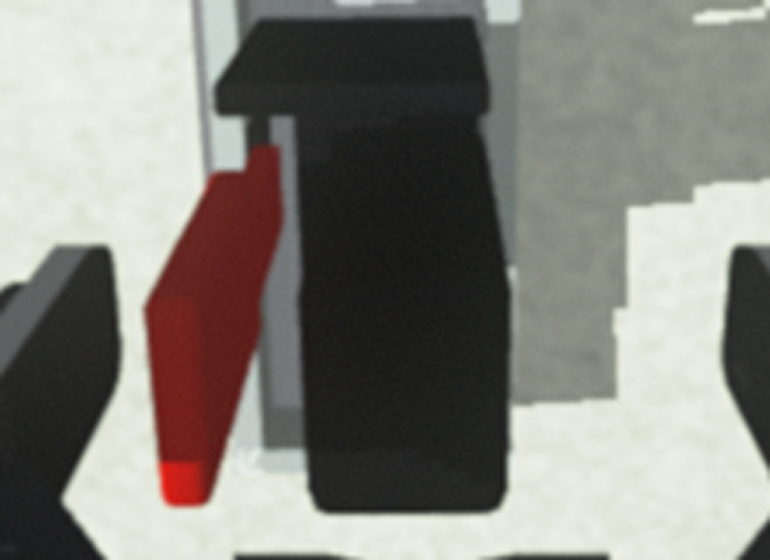

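>>> move_arm --plan "0 0.5 -0.1 0 0 0 1; 0 0.5 -0.1 0 0 0 1; 0 0.5 -0.1 0 0 0 1; 0 0.5 -0.1 0 0 0 0; 0 0.5 -0.1 0 0 0 0; 0 0.5 -0.1 0 0 0 0; 0 0.5 -0.1 0 0 0 0; 0 0.5 -0.1 0 0 0 0; 0 0.5 -0.1 0 0 0 0; 0 0.5 -0.1 0 0 0 0"

```text
time: 3.93
eef_pos: [0.4911, -0.1601, 0.0663]
tcp_rot: [-0.0, 0.999, -0.034, 0.001]
wrist_force: [-0.6, 2.2, 8.7]
finger_gap: 0.386
grip_force: 62.7
```

>>> move_arm --plan "0 0 0 0 0 0 0; 0 0 0 0 0 0 0; 0 0 0 0 0 0 0; 0 0 0 0 0 0 0"

```text
time: 4.27
eef_pos: [0.4912, -0.1601, 0.0664]
tcp_rot: [-0.0, 0.999, -0.034, 0.001]
wrist_force: [-0.6, 1.3, 8.5]
finger_gap: 0.388
grip_force: 62.7
```

```bash
python3 - <<'E'
from h import *
s=state();print(s["eef_pos"],s["finger_gap"],s["grip_force"],s["wrist_force"])
p=snapshot("wrist"); save(p,"w5")
for r in landmark_of(p,"orange_grip")[:1]: print(r["xy"],atz(p,r["xy"],.08))
for r in landmark_of(p,"orange_jar0")[:3]: print(r["xy"],atz(p,r["xy"],.008))
E
```

```text
[ 0.49117023 -0.1600781   0.06635751] 0.3875962699267437 62.71597981452942 [-0.62667228  1.3359608   8.45719273]
[310.3, 268.3] [ 0.49032592 -0.15559287  0.08      ]
[310.5, 18.1] [ 0.6186609  -0.16335597  0.008     ]
[180.5, 134.6] [ 0.55598313 -0.07111637  0.008     ]
```

View pics/w5.png

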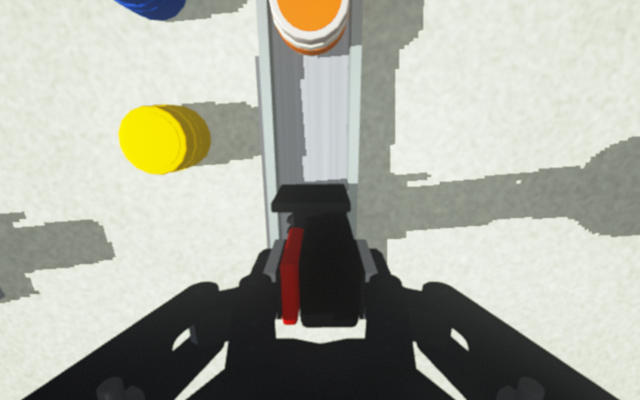

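The tab is squeezed flat against the handle and the opening is 33 mm. Now I'll slide it most of the way along the rack, at a bearing of -0.067 rad.

>>> move_arm --plan "0.5 -0.03 0 0 0 0 0; 1.2 -0.08 0 0 0 0 0; 1.9 -0.13 0 0 0 0 0; 2.6 -0.17 0 0 0 0 0; 3.3 -0.22 0 0 0 0 0; 4 -0.27 0 0 0 0 0; 4.7 -0.32 0 0 0 0 0; 5.4 -0.36 0 0 0 0 0; 6 -0.4 0 0 0 0 0; 6 -0.4 0 0 0 0 0"

```text
time: 5.25
eef_pos: [0.5524, -0.1638, 0.0664]
tcp_rot: [-0.0, 0.999, -0.034, 0.002]
wrist_force: [1.6, 1.2, 7.1]
finger_gap: 0.389
grip_force: 62.8
```

```bash
python3 - <<'E'
from h import *
s=state();print(s["eef_pos"],s["finger_gap"],s["grip_force"],s["wrist_force"])
p=snapshot("wrist"); save(p,"w6")
for r in landmark_of(p,"orange_grip")[:1]: print(r["xy"],atz(p,r["xy"],.08))
for r in landmark_of(p,"orange_jar0")[:3]: print(r["xy"],atz(p,r["xy"],.008))
E
```

```text
[ 0.55239392 -0.16377453  0.06638258] 0.3888787610403871 62.76501417160034 [1.57071037 1.15979629 7.1420202 ]
[309.6, 269.3] [ 0.55101379 -0.15889013  0.08      ]
[188.8, 219.4] [ 0.55719301 -0.06862011  0.008     ]
[169.1, 88.4] [ 0.64647226 -0.07319096  0.008     ]
[314.8, 123.9] [ 0.61810655 -0.16507319  0.008     ]
```

View pics/w6.png

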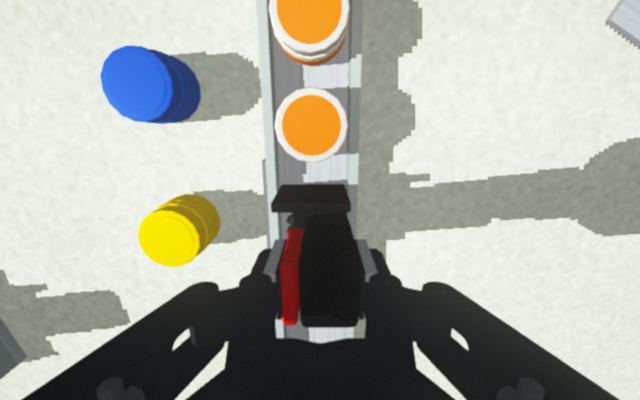

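```bash
python3 - <<'E'
from h import *
p=snapshot("wrist")
for uv,z in (((312,184),.056),((312,161),.046),((311,124),.046),((312,87),.046)): print(atz(p,uv,z).round(4))
E
```

```text
[ 0.5877 -0.1622  0.056 ]
[ 0.5985 -0.1628  0.046 ]
[ 0.6185 -0.1637  0.046 ]
[ 0.637  -0.1657  0.046 ]
```

The face's lower edge (row 184) is at x≈0.580 and the jar's near edge at ≈0.597, so the gap is about 17 mm. I'll advance 14 mm, open and go up.

>>> move_arm --plan "0.4 -0.03 0 0 0 0 0; 0.8 -0.05 0 0 0 0 0; 1.2 -0.08 0 0 0 0 0; 1.4 -0.09 0 0 0 0 0; 1.4 -0.09 0 0 0 0 0; 1.4 -0.09 0 0 0 0 0; 1.4 -0.09 0 0 0 0 0"

```text
time: 6.03
eef_pos: [0.5656, -0.1646, 0.0664]
tcp_rot: [-0.0, 0.999, -0.034, 0.002]
wrist_force: [1.1, 2.3, 5.7]
finger_gap: 0.389
grip_force: 62.6
```

```bash
python3 - <<'E'
from h import *
s=state();print(s["eef_pos"],s["finger_gap"],s["wrist_force"])
p=snapshot("wrist"); save(p,"w7")
for r in landmark_of(p,"orange_grip")[:1]: print(r["xy"],atz(p,r["xy"],.08))
for r in landmark_of(p,"orange_jar0")[:3]: print(r["xy"],atz(p,r["xy"],.008))
E
```

```text
[ 0.56556508 -0.1645911   0.06637246] 0.38938585025336986 [1.10656234 2.27810954 5.74899883]
[309.0, 267.2] [ 0.5653732  -0.15947903  0.08      ]
[193.6, 233.0] [ 0.55958076 -0.07087804  0.008     ]
[314.4, 143.1] [ 0.6187723  -0.16468167  0.008     ]
[173.2, 111.1] [ 0.64567815 -0.07372177  0.008     ]
```

View pics/w7.png

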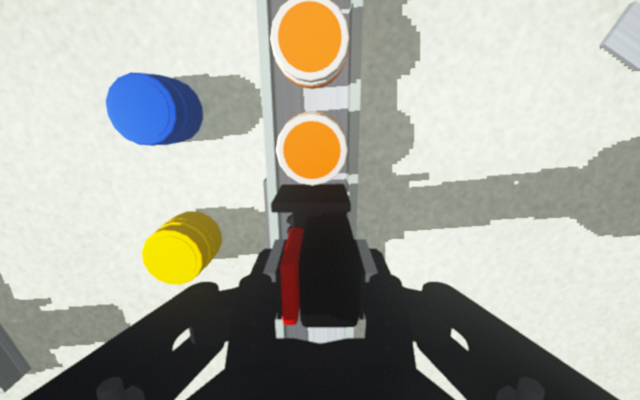

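The jar is still standing with about 4 mm of gap, so I'll release.

>>> move_arm --plan "0 0 0 0 0 0 1; 0 0 0 0 0 0 1; 0 0 0 0 0 0 1; 0 0 0 0 0 0 1; 0 0 0 0 0 0 1; 0 0 0 0 0 0 1; 0 0 2 0 0 0 1; 0 0 5 0 0 0 1; 0 0 8 0 0 0 1; 0 0 11 0 0 0 1"

```text
time: 7.02
eef_pos: [0.5634, -0.1657, 0.1764]
tcp_rot: [0.0, 0.999, -0.035, -0.0]
wrist_force: [0.7, -0.9, 0.6]
finger_gap: 0.997
grip_force: 0.0
```

>>> move_arm --plan "0 0 3 0 0 0 1; 0 0 5 0 0 0 1; 0 0 5 0 0 0 1; 0 0 5 0 0 0 1"

```text
time: 7.35
eef_pos: [0.5644, -0.1659, 0.2265]
tcp_rot: [0.0, 0.999, -0.035, 0.001]
wrist_force: [0.1, -0.3, -1.6]
finger_gap: 1.0
grip_force: 0.0
```

```bash
python3 - <<'E'
from h import *
s=state();print(s["eef_pos"],s["finger_gap"],s["wrist_force"])
p=snapshot("wrist"); save(p,"w8")
for r in landmark_of(p,"orange_grip")[:1]: print(r["xy"],atz(p,r["xy"],.08))
for r in landmark_of(p,"orange_jar0")[:4]: print(r["xy"],atz(p,r["xy"],.008))
E
```

```text
[ 0.56443525 -0.1658837   0.22653395] 1.0001979996086228 [ 0.0803337  -0.25458744 -1.60865521]
[314.2, 191.6] [ 0.56134713 -0.16020195  0.08      ]
[315.3, 131.3] [ 0.6174171  -0.16444147  0.008     ]
[243.3, 185.4] [ 0.55727264 -0.06865103  0.008     ]
[232.3, 114.2] [ 0.64388733 -0.0680052   0.008     ]
```

View pics/w8.png

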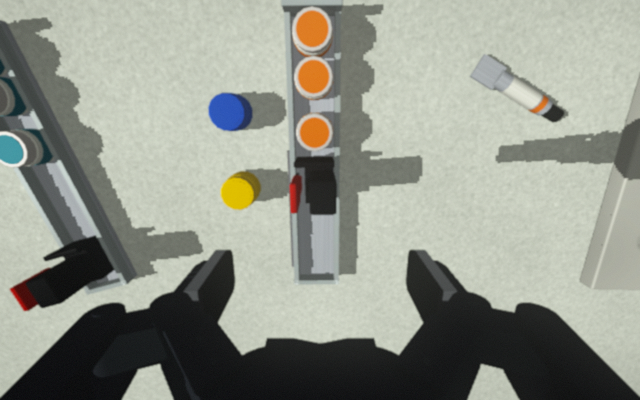

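The tab has sprung back out (295,195), the jar at (315,132) is upright and the follower stands about 7 mm from it. The arm is clear, so I'll hand in.

```bash
python3 -c "
from cell import sign_off
print(sign_off())"
```

```text
the job is handed in; nothing more can be done
None
```

I squeezed the orange follower's tab, slid it to an estimated 7 mm from the nearest jar, and released it so it locked there. The jar was upright, the teal rack was untouched, and the job is handed in, though no verdict came back.

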